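# Put the lit condiment stand back together for opening

## Task

Get the condiment stand ready for opening: swing the orange lever aside, drop the charged battery all the way down into its socket and swing the lever fully shut over it; tuck the rear edge of the steel crumb plate under the lip at the back of the base and lower it flat into its recess; and hang every green caddy side by side in the top groove of the slatted panel, hook fully home and back resting against the panel, so that it hangs upright and square. Leave the stirrers, the cup sleeves and the gel bottle standing where they are.

Things in the scene. Friction and masses are not known exactly. Their poses are not given: they have to be found in the camera images.
- stand: condiment stand, fixed; origin in its underside, x to its rear, y left, z up (the 'stand frame' below, mm). Slatted wooden panel: face at x = 50 looking to -x, y = -102 to 242, top at z = 238, two level grooves over its whole width, mouths at z = 98 to 118 and 178 to 198. Battery box at the right: x = -100 to 62, y = -239 to -101, top at z = 44
- top_groove (a point): middle of the lower edge of the top groove's mouth, on the panel's face (stand frame 50, 70, 178). The mouth is 20 high; the lip above it is 8 thick; behind the lip the groove widens upward: 26 deep from the face, 38 high from the mouth's lower edge, flat floor
- socket (a point): centre of the battery socket's floor (stand frame 0, -170, 12). The socket is 100 long (stand x) by 56 wide (y) and 32 deep; mouth at z = 44, edges bevelled 4 mm
- lever (a joint): orange lever, turns about an upright post in front of the socket (stand frame -78, -170). 0 rad = shut (points to stand +x over the battery); grows clockwise seen from above; 1.57 = points to stand -y, clear of the socket; stop at 1.75. Stays where left; about 1.2 N at the knob moves it. Arm 16 wide, at z = 87 to 95, 3 above a seated battery. Starts at 0 to 0.5, in the battery's way
- lever_knob (a point): centre of the top of the upright knob at the lever's free end, 65 mm from the pivot axis; the knob is 18 in diameter, from z = 95 to 131; pinch it from above or push it sideways
- battery: black battery pack with a green band, 96 (x) by 52 (y) by 72 high, 0.35 kg; origin: centre of its underside, z up. Goes in either way round; seated, its top is at z = 84, 40 above the socket's mouth. Grip it across the 52 mm, near the top
- plate: steel crumb plate, 120 (x) by 180 (y) by 6 thick, 0.25 kg; origin: centre of its underside, z up. Its black upright pull is 46 long (x = -59 to -13), 12 thick (y), up to z = 47: pinch it across y. The pull stands nearer the front edge (-x); the rear edge (+x) goes under the lip
- plate_pocket (a point): centre of the crumb plate recess's floor (stand frame -12.5, 70, 8); the flat plate's origin belongs here. Recess: x = -75 to the wall at 50, 186 wide in y; front and side rims 7 high. A lip over the rear edge reaches 12 forward of the wall, its underside 12 above the recess floor (top at 18): the plate goes in tilted (0.3 rad, front up), rear edge first, then down
- stirrer_cup: clear cup with wooden stirrers, 48x58x154, origin under its centre; leave it alone
- sleeve_stack: stack of brown cup sleeves, 68x68x114, origin under its centre; leave it alone
- gel_bottle: small gel bottle, 40x40x99, origin under its centre; leave it alone
- caddy_a: sage-green caddy (may be absent), 100 deep (x) by 84 wide (y), walls 80 high, 0.16 kg; origin: centre of its underside, +x to its back, z up. Handle on the middle divider: 52 long (x = -48 to 4), 10 thick (y), up to z = 119; pinch across y. Hook behind the back plate; rubber bumper low on the back, to x = 56. Hung: origin 84 below the mouth's lower edge, back plate 5 to 8 off the panel
- caddy_a_tip (a point): tip of that caddy's hook (caddy frame 70, 0, 108). The hook is 64 wide, 4 thick: from the back plate's top (x = 50) a level run at z = 84 to 88 to x = 58, then a tongue leaning back 30 degrees up to the tip. It enters the groove with the caddy's front raised 0.6 to 0.65 rad, then turns down; hung, the tip lies about 13 behind the panel's face, 24 above the mouth's lower edge
- caddy_b: sage-green caddy (may be absent), 100 deep (x) by 84 wide (y), walls 80 high, 0.16 kg; origin: centre of its underside, +x to its back, z up. Handle on the middle divider: 52 long (x = -48 to 4), 10 thick (y), up to z = 119; pinch across y. Hook behind the back plate; rubber bumper low on the back, to x = 56. Hung: origin 84 below the mouth's lower edge, back plate 5 to 8 off the panel
- caddy_b_tip (a point): tip of that caddy's hook (caddy frame 70, 0, 108). The hook is 64 wide, 4 thick: from the back plate's top (x = 50) a level run at z = 84 to 88 to x = 58, then a tongue leaning back 30 degrees up to the tip. It enters the groove with the caddy's front raised 0.6 to 0.65 rad, then turns down; hung, the tip lies about 13 behind the panel's face, 24 above the mouth's lower edge
- caddy_c: sage-green caddy (may be absent), 100 deep (x) by 84 wide (y), walls 80 high, 0.16 kg; origin: centre of its underside, +x to its back, z up. Handle on the middle divider: 52 long (x = -48 to 4), 10 thick (y), up to z = 119; pinch across y. Hook behind the back plate; rubber bumper low on the back, to x = 56. Hung: origin 84 below the mouth's lower edge, back plate 5 to 8 off the panel
- caddy_c_tip (a point): tip of that caddy's hook (caddy frame 70, 0, 108). The hook is 64 wide, 4 thick: from the back plate's top (x = 50) a level run at z = 84 to 88 to x = 58, then a tongue leaning back 30 degrees up to the tip. It enters the groove with the caddy's front raised 0.6 to 0.65 rad, then turns down; hung, the tip lies about 13 behind the panel's face, 24 above the mouth's lower edge

How it is judged:
On the way, in this order (a step that is already met when the one before it is completed fails the run):
1. the battery stands all the way down in its socket (horizontal distance between battery and socket below 0.006 m and z of battery in the frame of stand below 0.015 m and angle between the x axis of battery and the x axis of stand, either way round below 0.1 rad and angle between battery's own z axis and vertical below 0.06 rad), for 0.2 s.
2. the lever is swung fully shut over the seated battery (all of step 1 and value of joint lever below 0.1 rad), for 0.2 s.
At the end, for the whole second after the job is handed in: battery down on its socket's floor (within 3 mm) and square, lever within 0.1 rad of shut; crumb plate flat in its recess, within 7 mm of its middle; every caddy present in the top groove, hook tip behind the lip, upright within 0.12 and square within 0.14 rad; all at rest and released (all of step 2 and horizontal distance between plate and plate_pocket below 0.007 m and z of plate in the frame of stand below 0.0105 m and angle between plate's own z axis and vertical below 0.025 rad and angle between the x axis of plate and the x axis of stand, either way round below 0.05 rad and linear speed of each of plate, caddy_a, caddy_b, caddy_c below 0.02 m/s and x of caddy_a_tip in the frame of stand between 0.058 and 0.078 m and z of caddy_a_tip in the frame of stand between 0.199 and 0.214 m and y of caddy_a in the frame of stand between -0.09 and 0.23 m and angle between each of caddy_a, caddy_b, caddy_c's own z axis and vertical below 0.12 rad and angle between the x axis of each of caddy_a, caddy_b, caddy_c and the x axis of stand, either way round below 0.14 rad and x of caddy_b_tip in the frame of stand between 0.058 and 0.078 m and z of caddy_b_tip in the frame of stand between 0.199 and 0.214 m and y of caddy_b in the frame of stand between -0.09 and 0.23 m and x of caddy_c_tip in the frame of stand between 0.058 and 0.078 m and z of caddy_c_tip in the frame of stand between 0.199 and 0.214 m and y of caddy_c in the frame of stand between -0.09 and 0.23 m); the robot touches nothing.
It fails at once if the stirrers, the cup sleeves or the gel bottle shoved aside or tipped over ((distance of stirrer_cup from where it was at the start of the episode above 0.03 m or angle between stirrer_cup's own z axis and vertical above 0.35 rad) or (distance of sleeve_stack from where it was at the start of the episode above 0.03 m or angle between sleeve_stack's own z axis and vertical above 0.35 rad) or (distance of gel_bottle from where it was at the start of the episode above 0.03 m or angle between gel_bottle's own z axis and vertical above 0.35 rad)).
Of caddy_a, caddy_b, caddy_c only 2 to 3 are there at a start; the rules pass over those that are not, and their reading is None.
At some moment in a run one of caddy_a, caddy_b, caddy_c, battery, plate may be knocked a few centimetres aside while the robot is not near it.
It also fails if it takes over 210 s, if anything falls off the work surface, if the arm or the gripper's body presses on something with over 40 N, if the wrist force passes 120 N, or if a joint passes its speed limit or range.

## Robot

A 6-joint arm with a two-finger parallel gripper is mounted at the origin on a cart in front of the work surface, level with it; the furniture and walls round the work are solid. World frame = base frame: x ahead of the robot, y to its left, z up, the work surface at z = 0. Lengths are in m, angles in rad, forces in N, time in s.
With the tool pointing down it reaches from about 0.275 to 1 m from the base axis. Payload 8.4 kg.
Tool frame: the origin (TCP) lies on the centre line of the jaws, within the pads' length; the fingertips stand 17 mm ahead of it and the grasp point (between the pads) lies 2 mm behind it (bot.tcp_to_tips is the z of the fingertips in the tool frame, in m); z points along the fingers, y is the line along which they close (so a half turn about z gives the same grasp; the last joint's range is limited). The gripper opens to 85 mm and grips with 20 to 120 N. Pads are 22 mm wide; open, the fingers measure 114 mm over their backs; the gripper's body (76 mm by 85 mm) begins 54 mm behind the grasp point. The pads swing forward as they close: fully open they stand 13 mm farther back than shut.
Start: joints at [-1.324, 0.353, 1.633, -0, 1.155, -0.002], TCP at [0.154, -0.606, 0.248] pointing down, gripper open.
Joint ranges: [-2.63, 2.63], [-0.92, 2.1], [0.06, 2.66], [-1.3, 4.44], [0, 2.69], [-3.02, 3.02]. Speed limits (rad/s): [2.22, 2.22, 2.79, 3.14, 3.14, 3.14].

## Interface

Orientations are given as a unit quaternion [x, y, z, w].
In Python, from workcell import bot, hand, kinematics, get_obs, vision, hand_in gives the robot as it stands. The module is installed in compiled form; this text tells all that it offers. Calls block until the motion is done:
- bot.reach(position, orientation): joint-space move of the TCP to a pose.
- bot.servo_line(position, ori=None, velocity=0.15): straight line of the TCP; ori=None keeps the orientation; velocity is the mean speed in m/s.
- bot.goto_joints(angles): joint-space move.
- hand.move_gripper(opening, strength=None): finger opening in m; strength is the grip in N (None keeps the last); returns when the fingers have stopped.
- bot.dwell(seconds).
- kinematics.solve_ik(position, orientation): joint angles nearest the present ones, or None.
- get_obs(): the state.
- vision.read_camera(name): name is "scene" or "top"; returns a dict with "frame" (420x560x3 uint8, red, green, blue), "intrinsics" (3x3 intrinsics, pixels), "dist" ([k1, k2, p1, p2, k3] as OpenCV has them; the pictures are not rectified), "view" (4x4, takes a point from world to camera coordinates). Camera axes: x right, y down, z forward; pixel columns grow to the right and rows downward; lengths in m; the calibration is good to about 2 mm. A picture is of the moment at which its call begins. There is no depth.
A pose or a line that the arm cannot do raises bot.IKError and nothing moves.
- hand_in(): hands the job in; it is judged then, once.
The state is a dict: "time_s": time; "joint_pos": joint angles; "joint_vel": joint speeds; "joint_efforts": joint torques, N m; "position": TCP position; "orientation": TCP orientation; "wrist_force": force on the tool from outside, world axes, zero at the start; "ft_torque": the same for the moment, N m; "gripper_width": finger opening in m; "grip_force": force on a finger pad.
Only numpy, scipy, OpenCV 4.12 (cv2) and the standard library are available. Lean on these libraries where they do the work, as an engineer would, in place of code of your own. Each camera call takes 0.05 s, during which the arm holds its last target. There are 200 camera calls.

## Working session

There is one attempt and no reset: what is moved stays moved. The work goes in short steps, each a Python script; the robot and the scene stay as the last script left them, time stands still between calls to the robot, and variables do not carry over. Pictures are saved under pics/ and viewed, at most 14 in all, crops included, and the job is handed in when it is done.

```bash
mkdir -p pics; python3 - <<'E'
from workcell import *
import cv2,numpy as np
for n in("scene","top"):
    r=vision.read_camera(n);cv2.imwrite(f"pics/{n}0.png",r["frame"][:,:,::-1])
    print(n,r["intrinsics"].round(1).tolist(),np.round(r["dist"],4),np.round(r["view"],3).tolist())
print(get_obs())
E
```

```text
scene [[411.3, 0.0, 279.0], [0.0, 411.3, 203.2], [0.0, 0.0, 1.0]] [0.0263 0.     0.     0.     0.    ] [[-0.844, -0.537, -0.001, 0.477], [-0.358, 0.565, -0.743, 0.319], [0.4, -0.627, -0.669, 1.089], [0.0, 0.0, 0.0, 1.0]]
top [[426.1, 0.0, 278.1], [0.0, 426.1, 211.2], [0.0, 0.0, 1.0]] [-0.0914  0.      0.      0.      0.    ] [[0.029, -1.0, 0.01, -0.076], [-0.996, -0.03, -0.086, 0.559], [0.086, -0.007, -0.996, 1.499], [0.0, 0.0, 0.0, 1.0]]
{'time_s': 0.1, 'joint_pos': array([-1.32439196e+00,  3.53579492e-01,  1.63406423e+00,  1.21238669e-05,
        1.15518075e+00, -2.42685468e-03]), 'joint_vel': array([-1.75475348e-03, -1.92534277e-03, -1.81757382e-03,  8.44075559e-04,
        9.26354986e-06, -1.60166252e-03]), 'joint_efforts': array([-5.46566716e-04, -6.06356478e+01, -3.42819965e+01,  1.35891571e-05,
        4.13124319e-03, -5.76575886e-06]), 'position': array([ 0.15380862, -0.60536338,  0.24763445]), 'orientation': array([ 9.92270472e-01,  1.24092427e-01, -6.94445824e-05, -6.12006416e-04]), 'wrist_force': array([ 0.28287528, -0.06185375, -0.00453137]), 'ft_torque': array([ 0.02371686, -0.0052324 , -0.02098225]), 'grip_force': 0.0, 'gripper_width': 0.0852777875267555}
```

View pics/scene0.png

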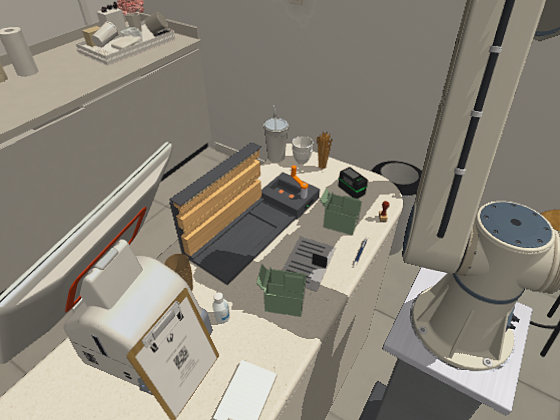

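View pics/top0.png

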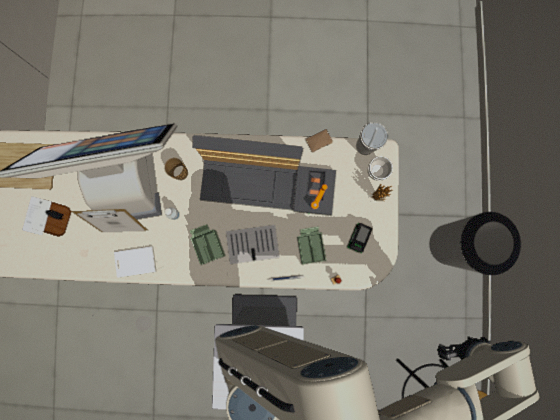

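The scene view shows two caddies (about 342,212 and 284,290), the plate with its pull (312,260), the battery (352,181) and the orange lever (298,180). The top view shows the caddies at (207,244) and (311,245), the plate at (253,243), the battery at (360,236) and the lever at (318,193). Zooming in.

```bash
cat > h.py <<'E'
from workcell import *
import cv2,numpy as np
def cam(n): return vision.read_camera(n)
def ray(r,px):
    p=cv2.undistortPoints(np.array(px,float).reshape(-1,1,2),np.array(r["intrinsics"]),np.array(r["dist"])).reshape(-1,2)
    V=np.array(r["view"]);R=V[:3,:3];o=-R.T@V[:3,3]
    d=np.c_[p,np.ones(len(p))]@R; return o,d/np.linalg.norm(d,axis=1,keepdims=True)
def plane(r,px,z):
    o,d=ray(r,px); return o+d*((z-o[2])/d[:,2])[:,None]
def tri(r1,p1,r2,p2):
    o1,d1=ray(r1,[p1]);o2,d2=ray(r2,[p2]);d1=d1[0];d2=d2[0]
    s=np.linalg.lstsq(np.c_[d1,-d2],o2-o1,rcond=None)[0]
    a=o1+s[0]*d1;b=o2+s[1]*d2; return (a+b)/2,np.linalg.norm(a-b)
def proj(r,P):
    V=np.array(r["view"]);return cv2.projectPoints(np.array(P,float).reshape(-1,1,3),cv2.Rodrigues(V[:3,:3])[0],V[:3,3],np.array(r["intrinsics"]),np.array(r["dist"]))[0].reshape(-1,2)
def crop(f,x0,y0,x1,y1,s,name):
    c=cv2.resize(f[y0:y1,x0:x1],None,fx=s,fy=s,interpolation=cv2.INTER_CUBIC)
    st=20
    for x in range((x0//st+1)*st,x1,st): cv2.putText(c,str(x),(int((x-x0)*s),10),0,.35,(255,0,0),1);cv2.line(c,(int((x-x0)*s),12),(int((x-x0)*s),18),(255,0,0),1)
    for y in range((y0//st+1)*st,y1,st): cv2.putText(c,str(y),(0,int((y-y0)*s)+4),0,.35,(255,0,0),1);cv2.line(c,(24,int((y-y0)*s)),(30,int((y-y0)*s)),(255,0,0),1)
    cv2.imwrite(name,c[:,:,::-1])
E
python3 - <<'E'
from h import *
crop(cam("top")["frame"],185,128,385,278,4,"pics/t1.png")
crop(cam("scene")["frame"],160,130,400,310,3.3,"pics/s1.png")
E
```

```text
(no output)
```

View pics/t1.png

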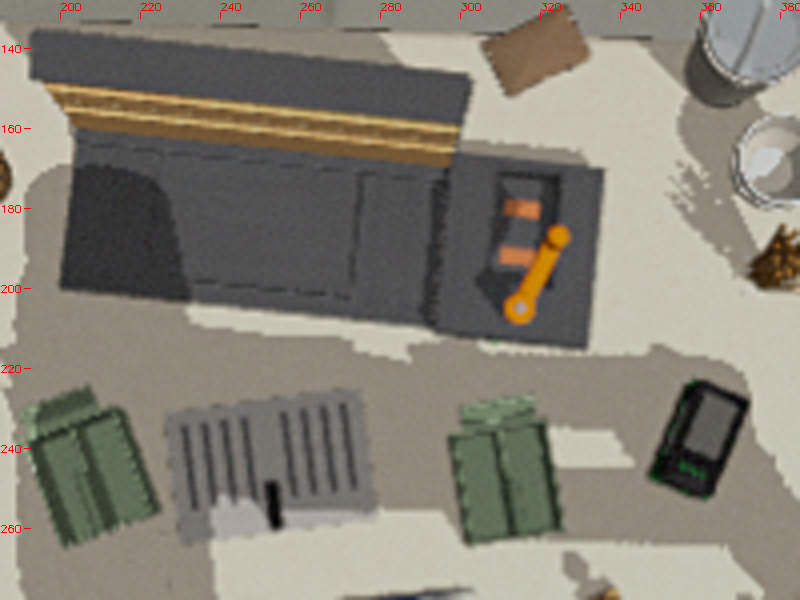

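View pics/s1.png

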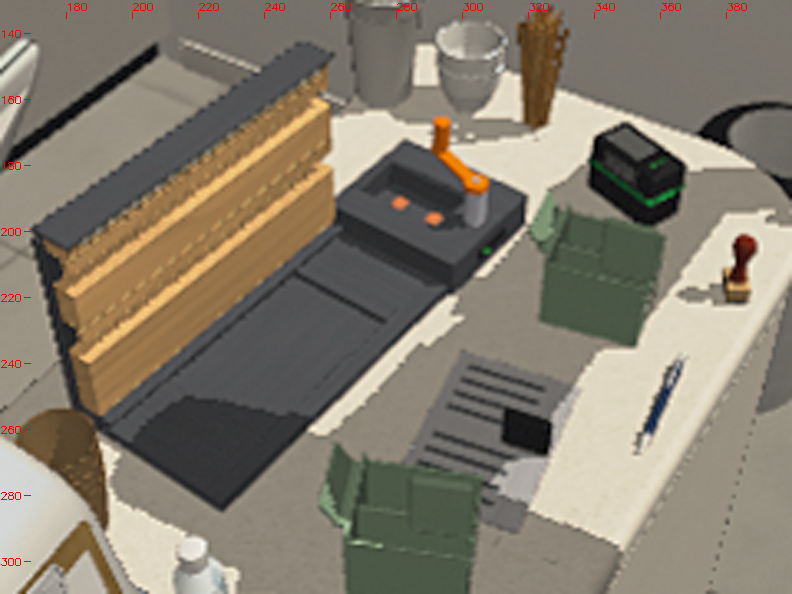

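The crops give clear corners for everything. In the top view the box top is at (298,166), (336,170), (332,215), (293,210), and the battery top is at about (358–372, 223–253). Hooks point to the rear on both caddies, and there is no third caddy. Now computing poses.

```bash
cat >> h.py <<'E'
def sub(r,px,w=3):
    g=cv2.cvtColor(np.ascontiguousarray(r["frame"]),cv2.COLOR_RGB2GRAY)
    p=np.array(px,np.float32).reshape(-1,1,2)
    q=cv2.cornerSubPix(g,p.copy(),(w,w),(-1,-1),(3,30,.01)).reshape(-1,2);p=p.reshape(-1,2)
    bad=np.linalg.norm(q-p,axis=1)>2; q[bad]=p[bad]; return q
def fit2(M,W):
    M=np.array(M,float);W=np.array(W,float)[:,:2];a=M-M.mean(0);b=W-W.mean(0)
    th=np.arctan2((a[:,0]*b[:,1]-a[:,1]*b[:,0]).sum(),(a*b).sum());c,s=np.cos(th),np.sin(th);R=np.array([[c,-s],[s,c]])
    t=W.mean(0)-R@M.mean(0); return t,th,np.linalg.norm(M@R.T+t-W,axis=1)
E
python3 - <<'E'
from h import *
np.set_printoptions(precision=4,suppress=True)
rt=cam("top");rs=cam("scene")
T=lambda l:[(185+x/4,128+y/4) for x,y in l]; S=lambda l:[(160+x/3.3,130+y/3.3) for x,y in l]
def rect(x0,x1,y0,y1): return [(x1,y1),(x1,y0),(x0,y0),(x0,y1)] # RL,RR,FR,FL
items={"box":(T([(452,152),(604,170),(587,348),(434,330)]),rect(-.1,.062,-.239,-.101),.044),
"cadL":(T([(34,437),(122,408),(160,511),(68,546)]),rect(-.05,.05,-.042,.042),.08),
"cadR":(T([(450,435),(547,418),(562,528),(467,545)]),rect(-.05,.05,-.042,.042),.08),
"plate":(T([(165,415),(357,390),(377,513),(183,544)]),rect(-.06,.06,-.09,.09),.006),
"batt":(T([(694,380),(748,402),(706,500),(650,474)]),rect(-.048,.048,-.026,.026),.072)}
for k,(p,m,z) in items.items():
    for q in(np.array(p),sub(rt,p)):
        t,th,e=fit2(m,plane(rt,q,z));print(k,t,round(th,4),e*1000)
# two-view heights
pairs={"boxRR":((604,170),(405,142)),"boxFR":((587,348),(526,197)),"knob":((559,235),(441,120)),"pivot":((519,307),(483,183)),
"batRL?":((694,380),(627,124)),"batRR":((748,402),(593,160)),"batFL":((650,474),(683,164)),"batFR":((706,500),(650,190)),
"pan top FL":((30,77),(66,249)),"pan top FR":((465,128),(330,62)),"cadR FL":((467,545),(640,285)),"cadR FR":((562,528),(665,232)),"pullfront":((276,525),(551,418)),"pullrear":((270,482),(505,408))}
for k,(a,b) in pairs.items(): print(k,*tri(rt,T([a])[0],rs,S([b])[0]))
E
```

```text
box [ 0.6706 -0.0193] -0.0805 [0.5192 1.5962 0.6573 1.8015]
box [ 0.6687 -0.0188] -0.0705 [1.3386 1.6847 2.985  2.9298]
cadL [0.4271 0.1742] 0.3706 [2.5996 3.5819 3.0276 1.0137]
cadL [0.4283 0.176 ] 0.3745 [4.6757 3.05   3.1872 3.942 ]
cadR [ 0.4326 -0.1774] 0.1834 [3.3501 2.039  3.6275 1.7211]
cadR [ 0.4314 -0.1753] 0.1795 [1.525  5.5666 4.4648 2.5175]
plate [0.4408 0.0287] 0.1771 [2.7091 5.3089 4.0862 2.9484]
plate [0.4422 0.028 ] 0.1891 [4.4036 7.3396 7.6512 1.9111]
batt [ 0.4739 -0.3448] -0.4015 [3.4488 1.1417 2.136  2.5282]
batt [ 0.476  -0.3457] -0.4159 [3.1796 1.3563 5.8891 5.2526]
boxRR [ 0.7146 -0.2623  0.0352] 0.0019829621242285723
boxFR [ 0.5542 -0.2494  0.0364] 0.0030888841118727507
knob [ 0.6404 -0.2123  0.1272] 0.0014969832185428903
pivot [ 0.5786 -0.1852  0.0905] 0.007115188306233882
batRL? [ 0.5074 -0.3403  0.0967] 0.03384781478675243
batRR [ 0.5264 -0.3966 -0.0017] 0.03408904924552057
batFL [ 0.4271 -0.3023  0.1022] 0.031917945808824684
batFR [ 0.438  -0.3537  0.0236] 0.03702770881198271
pan top FL [0.7373 0.2172 0.2312] 0.0008439619533047335
pan top FR [ 0.7111 -0.1242  0.2233] 0.00673380381192985
cadR FL [ 0.3793 -0.144   0.0823] 0.003741183533836185
cadR FR [ 0.3933 -0.2261  0.081 ] 0.0018413703581333402
pullfront [0.388  0.0197 0.0483] 0.0017718685195298929
pullrear [0.4273 0.0273 0.0443] 0.0027284371437304765
```

```bash
cat >> h.py <<'E'
from scipy.spatial.transform import Rotation as Ro
ST=np.array([.6706,-.0193]);SY=-.0805
def s2w(p,off=(0,0,0)):
    p=np.array(p,float);c,s=np.cos(SY),np.sin(SY);return np.array([ST[0]+c*p[0]-s*p[1],ST[1]+s*p[0]+c*p[1],p[2]])
def ori(yaw,lean=0):
    """tool x along yaw, pointing down; lean>0: gripper body leans to -x of that yaw (toward the robot)"""
    return (Ro.from_euler("z",yaw)*Ro.from_euler("y",-lean)*Ro.from_euler("x",np.pi)).as_quat()
def st(m=""):
    o=get_obs();print(m,"t%.1f"%o["time_s"],"p",np.round(o["position"],4),"F",np.round(o["wrist_force"],1),"w%.4f"%o["gripper_width"],"g%.0f"%o["grip_force"]);return o
E
python3 - <<'E'
from h import *
np.set_printoptions(precision=3,suppress=True)
print("body dir for lean .5:",-Ro.from_quat(ori(0,.5)).as_matrix()[:,2])
q=lambda n,p,y,l=0:print(n,kinematics.solve_ik(np.array(p),ori(y,l)))
q("knob0",[.64,-.212,.12],-1.05);q("knob1",s2w([-78,-235,120])/1 if 0 else s2w([-.078,-.235,.12]),-1.05)
q("bat",[.474,-.345,.06],-.40);q("sock",s2w([0,-.17,.15]),SY)
q("plate",[.405,.022,.035],.18,.3);q("plate ins",s2w([-.05,.07,.1]),SY,0);q("plate end",s2w([-.05,.07,.045]),SY,.3)
for k,(x,y,w) in dict(L=(.42,.16,.37),R=(.41,-.18,.18)).items():
  for l in(.6,.4,.2): q("cad"+k+str(l),[x,y,.105],w,l)
for y in(0,.14):
  for l in(.6,.4): q(f"hang{y}{l}",s2w([-.03,y,.2]),SY,l);q(f"ins{y}{l}",s2w([-.03,y,.27]),SY,l-.62)
rt=cam("top");rs=cam("scene")
T=lambda x,y:(185+x/4,128+y/4); S=lambda x,y:(160+x/3.3,130+y/3.3)
for a,b in(((748,402),(627,124)),((694,380),(593,160)),((706,500),(683,164)),((650,474),(650,190))):print(*tri(rt,T(*a),rs,S(*b)))
E
```

```text
body dir for lean .5: [-0.479  0.     0.878]
knob0 [-0.322  0.559  1.618 -0.     0.964  2.299]
knob1 [-0.409  0.494  1.734 -0.     0.913  2.212]
bat [-0.632  0.531  1.849 -0.     0.761  1.339]
sock [-0.282  0.538  1.578 -0.     1.026  1.369]
plate [0.011 0.342 2.439 0.654 0.082 0.757]
plate ins [ 0.084  0.525  1.736 -0.     0.881  1.736]
plate end [ 0.114  0.523  1.974 -0.165  0.355  1.912]
cadL0.6 [ 0.354  0.211  2.514  3.093  0.184 -1.536]
cadL0.4 [0.357 0.185 2.385 0.03  0.171 1.529]
cadL0.2 [0.359 0.22  2.253 0.005 0.469 1.556]
cadR0.6 [-0.754  0.261  2.422  1.43   0.476 -0.682]
cadR0.4 [-0.622  0.22   2.333  0.773  0.412  0.08 ]
cadR0.2 [-0.509  0.235  2.231  0.251  0.534  0.675]
hang00.6 [-0.008  0.236  2.078 -0.179  0.233  1.805]
ins00.6 [-0.029  0.369  1.56   0.001  1.232  1.622]
hang00.4 [-0.016  0.271  1.938 -0.049  0.534  1.673]
ins00.4 [-0.034  0.477  1.413  0.01   1.471  1.615]
hang0.140.6 [ 0.282  0.28   2.015 -0.641  0.342  2.487]
ins0.140.6 [0.181 0.404 1.508 0.005 1.249 1.831]
hang0.140.4 [ 0.245  0.311  1.88  -0.229  0.582  2.064]
ins0.140.4 [0.158 0.51  1.361 0.052 1.485 1.8  ]
[ 0.507 -0.389  0.063] 0.0001613092646106927
[ 0.526 -0.347  0.033] 0.002332077865702603
[ 0.423 -0.351  0.069] 0.004354489989043339
[ 0.442 -0.305  0.057] 0.0015784960064698322
```

```bash
python3 - <<'E'
from h import *
P=s2w([-.078,-.170,0])
k=lambda a,z:np.array([P[0]+.065*np.cos(SY-a),P[1]+.065*np.sin(SY-a),z])
q=ori(-1.05)
hand.move_gripper(.06,strength=30)
bot.servo_line([.154,-.606,.36],velocity=.3)
bot.reach([.6404,-.2115,.25],q);st()
bot.servo_line([.6404,-.2115,.118],velocity=.12);st("down")
hand.move_gripper(.0,strength=20);st("pinch")
for a in np.linspace(.45,1.65,9): bot.servo_line(k(a,.118),velocity=.1)
st("swung");hand.move_gripper(.05);bot.servo_line(k(1.65,.25),velocity=.25)
bot.reach([.42,-.2,.35],ori(-.4))
r=cam("top");crop(r["frame"],285,140,385,265,4.7,"pics/t2.png")
st()
E
```

```text
t3.6 p [ 0.6401 -0.2122  0.2499] F [-0.4  0.5  0.3] w0.0596 g0
down t4.8 p [ 0.641  -0.2117  0.1189] F [ 1.2 -0.2 -0.4] w0.0601 g0
pinch t5.3 p [ 0.6408 -0.2116  0.1185] F [0.  0.6 3.7] w0.0171 g22
swung t7.5 p [ 0.5688 -0.2464  0.1188] F [-0.5  0.1  8.8] w0.0172 g22
 t9.4 p [ 0.4205 -0.2001  0.3486] F [-0.6 -0.3 -0.1] w0.0502 g0
```

View pics/t2.png

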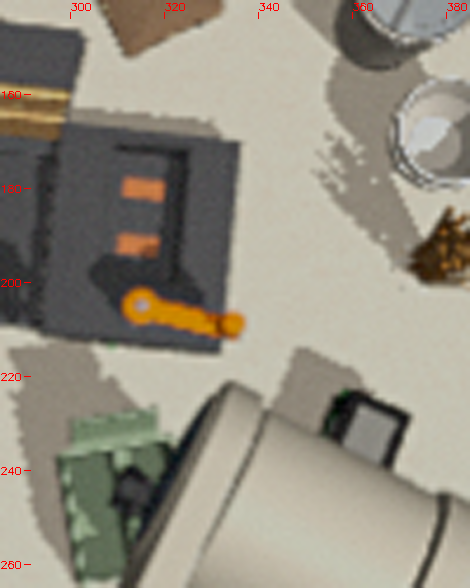

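The lever now points right (knob 336,209), clear of the socket, and the battery's rear-right corner is unmoved at (372,228). Grasping the battery.

```bash
python3 - <<'E'
from h import *
hand.move_gripper(.085)
q=ori(-.405)
bot.reach([.4745,-.345,.2],q)
bot.servo_line([.4745,-.345,.058],velocity=.12);st("down")
hand.move_gripper(.0,strength=60);st("grip")
bot.servo_line([.4745,-.345,.2],velocity=.15);st("lift")
g=s2w([0,-.17,.2])
bot.reach(g,ori(SY));st("over")
for n in("top","scene"):
    r=cam(n);f=r["frame"]
    crop(f,285,140,385,240,5.5,"pics/b_top.png") if n=="top" else crop(f,250,110,350,210,5.5,"pics/b_sc.png")
a=cv2.imread("pics/b_top.png")[:400];b=cv2.imread("pics/b_sc.png")[:550]
c=np.zeros((550,550*2,3),np.uint8);c[:400,:550]=a[:, :550];c[:,550:]=b;cv2.imwrite("pics/b.png",cv2.resize(c,(800,400)))
E
```

```text
down t12.1 p [ 0.475  -0.3453  0.0587] F [ 0.7 -0.1  0.1] w0.0849 g0
grip t12.5 p [ 0.4747 -0.3453  0.0588] F [-1.5 -0.6  6.5] w0.0511 g62
lift t13.6 p [ 0.4739 -0.3446  0.1989] F [ 0.3  0.5 -4.7] w0.0510 g63
over t14.5 p [ 0.656  -0.1893  0.1993] F [ 0.6 -0.1 -3.9] w0.0508 g63
```

View pics/b.png

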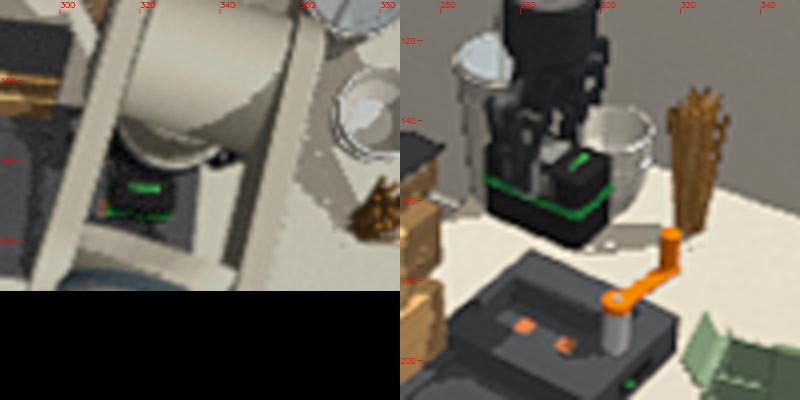

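The battery hangs square in the gripper over the socket; its lowest corner in the scene view is at about (294,172) and its left bottom corner at (272,161). Checking the in-grip offset, then descending.

```bash
python3 - <<'E'
from h import *
np.set_printoptions(precision=1,suppress=True)
r=cam("scene")
z=get_obs()["position"][2]-.0587
for x,y in((.048,.026),(-.048,.026),(-.048,-.026)): print((x,y),proj(r,s2w([x,-.17+y,z])), proj(r,s2w([x,-.17+y,z+.072])))
print("socket mouth",proj(r,[s2w([x,-.17+y,.044]) for x,y in((.05,.028),(-.05,.028),(.05,-.028))]), "box",proj(r,[s2w([x,y,.044]) for x,y in((.062,-.239),(-.1,-.239),(-.1,-.101))]))
q=ori(SY)
bot.servo_line(s2w([0,-.17,.108]),q,velocity=.12);st()
for z in np.arange(.104,.067,-.003):
    bot.servo_line(s2w([0,-.17,z]),q,velocity=.05);o=st()
    if o["wrist_force"][2]>12: break
E
```

```text
(0.048, 0.026) [[270.  163.6]] [[269.6 145.6]]
(-0.048, 0.026) [[293.2 174.2]] [[293.8 156. ]]
(-0.048, -0.026) [[302.4 166.5]] [[303.2 148.4]]
socket mouth [[269.6 186. ]
 [292.8 197.3]
 [279.2 178. ]] box [[283.4 171.3]
 [320.6 188.3]
 [297.8 209.8]]
 t15.6 p [ 0.7 -0.2  0.1] F [-0.4 -0.2 -4.3] w0.0510 g63
 t15.8 p [ 0.7 -0.2  0.1] F [ 0.1 -0.7 -4.3] w0.0514 g63
 t16.1 p [ 0.7 -0.2  0.1] F [-2.   1.9  5.3] w0.0510 g64
 t16.4 p [ 0.7 -0.2  0.1] F [-7.   3.9 21.3] w0.0511 g64
```

```bash
python3 - <<'E'
from h import *
q=ori(SY);R=np.array([[np.cos(SY),-np.sin(SY)],[np.sin(SY),np.cos(SY)]])
off=np.zeros(2);z=.101
bot.servo_line(s2w([0,-.17,z]),q,velocity=.05)
for i in range(40):
    p=s2w([off[0],-.17+off[1],z]);bot.servo_line(p,q,velocity=.05);o=get_obs()
    F=o["wrist_force"];f=R.T@F[:2]
    print(i,"z%.4f"%z,"tcp %.4f"%o["position"][2],off*1000,"f",f.round(1),"%.1f"%F[2])
    if np.hypot(*off)>.009: break
    off+=np.clip(np.where(abs(f)>1,f,0)*.00025,-.0012,.0012)
    if F[2]<14: z-=.002
    elif F[2]>35: z+=.001
    if z<.0665 : break
    if F[2]>20 and z<.075: break
E
```

```text
0 z0.1010 tcp 0.1021 [0. 0.] f [-3.5  1. ] 8.1
1 z0.0990 tcp 0.1019 [-0.87085394  0.        ] f [-5.7  4.2] 20.0
2 z0.0990 tcp 0.1019 [-2.07085394  1.04597609] f [-0.8 -0.5] 15.8
3 z0.0990 tcp 0.1019 [-2.07085394  1.04597609] f [-1.4 -1.2] 17.5
4 z0.0990 tcp 0.1019 [-2.41915554  0.74195591] f [0.5 0. ] 14.6
5 z0.0990 tcp 0.1019 [-2.41915554  0.74195591] f [-0.2 -0.8] 15.9
6 z0.0990 tcp 0.1019 [-2.41915554  0.74195591] f [0.2 1.2] 15.8
7 z0.0990 tcp 0.1019 [-2.41915554  1.04607942] f [ 0.9 -1.2] 15.5
8 z0.0990 tcp 0.1019 [-2.41915554  0.75483017] f [1.2 0.1] 15.1
9 z0.0990 tcp 0.1019 [-2.11746377  0.75483017] f [-1.1  0.2] 17.2
10 z0.0990 tcp 0.1019 [-2.38201322  0.75483017] f [-0.   0.4] 15.5
11 z0.0990 tcp 0.1019 [-2.38201322  0.75483017] f [0.3 0.2] 16.4
12 z0.0990 tcp 0.1019 [-2.38201322  0.75483017] f [-0.5 -0.2] 15.8
13 z0.0990 tcp 0.1019 [-2.38201322  0.75483017] f [0.5 0.1] 15.6
14 z0.0990 tcp 0.1019 [-2.38201322  0.75483017] f [0.4 0.6] 16.0
15 z0.0990 tcp 0.1019 [-2.38201322  0.75483017] f [ 0.3 -0.1] 15.5
16 z0.0990 tcp 0.1019 [-2.38201322  0.75483017] f [-0.9  0.7] 14.6
17
[... 818 characters left out ...]
0884  0.6886168 ] f [-1.8  0.2] 17.0
30 z0.0990 tcp 0.1019 [-2.36112023  0.6886168 ] f [ 0.8 -0.2] 15.5
31 z0.0990 tcp 0.1019 [-2.36112023  0.6886168 ] f [0.4 0.6] 15.0
32 z0.0990 tcp 0.1019 [-2.36112023  0.6886168 ] f [1.2 0.8] 16.0
33 z0.0990 tcp 0.1019 [-2.05220939  0.6886168 ] f [-0.4 -0.4] 16.8
34 z0.0990 tcp 0.1019 [-2.05220939  0.6886168 ] f [-1.7  0.2] 16.6
35 z0.0990 tcp 0.1019 [-2.46973015  0.6886168 ] f [-0.  -0.6] 16.0
36 z0.0990 tcp 0.1019 [-2.46973015  0.6886168 ] f [1.7 0.6] 16.0
37 z0.0990 tcp 0.1019 [-2.04706891  0.6886168 ] f [-0.2  0.3] 17.5
38 z0.0990 tcp 0.1019 [-2.04706891  0.6886168 ] f [-0.5  0.3] 16.9
39 z0.0990 tcp 0.1019 [-2.04706891  0.6886168 ] f [-0.7  1.1] 17.2
```

```bash
python3 - <<'E'
from h import *
q=ori(SY)
R=Ro.from_euler("z",SY).inv()
def rd(m):
    bot.dwell(.1);o=get_obs();F=R.apply(o["wrist_force"]);T=R.apply(o["ft_torque"]);print(m,F.round(1),T.round(3), "t%.1f"%o["time_s"])
rd("pressed");
bot.servo_line(s2w([0,-.17,.112]),q,velocity=.1);rd("free")
for off in((-.004,0),(0,.004),(-.004,.004),(-.004,-.004)):
    bot.servo_line(s2w([off[0],-.17+off[1],.108]),q,velocity=.1)
    done=False
    for z in np.arange(.105,.0955,-.0015):
        bot.servo_line(s2w([off[0],-.17+off[1],z]),q,velocity=.05)
        if get_obs()["wrist_force"][2]>10: break
    rd((off,z,get_obs()["position"][2].round(4)))
    if z<.098: break
    bot.servo_line(s2w([off[0],-.17+off[1],.108]),q,velocity=.1)
E
```

```text
pressed [-0.8  0.2 16.7] [-0.38   0.07   0.035] t26.7
free [ 0.  -1.1 -4.1] [ 0.05  -0.022  0.038] t27.1
((-0.004, 0), np.float64(0.10049999999999999), np.float64(0.1022)) [-4.2  0.3 10.7] [ 0.111  0.74  -0.079] t28.4
((0, 0.004), np.float64(0.09599999999999999), np.float64(0.0959)) [ 0.1  1.1 -4.5] [ 0.022 -0.057  0.014] t30.8
```

With +4 mm in y it drops in freely. Continuing down.

```bash
python3 - <<'E'
from h import *
q=ori(SY);R=Ro.from_euler("z",SY).inv()
off=np.array([0,.004])
for z in np.arange(.093,.0645,-.003):
    bot.servo_line(s2w([off[0],-.17+off[1],z]),q,velocity=.05)
    o=get_obs();F=R.apply(o["wrist_force"]);print("z%.4f %.4f"%(z,o["position"][2]),off*1000,F.round(1),R.apply(o["ft_torque"]).round(2))
    off+=np.clip(np.where(abs(F[:2])>1.5,F[:2],0)*.0002,-.001,.001)
    if F[2]>18: break
E
```

```text
z0.0930 0.0927 [0. 4.] [ 0.7 -0.5 -3.9] [ 0.01 -0.1   0.02]
z0.0900 0.0897 [0. 4.] [ 0.8 -0.7 -4.8] [-0.03 -0.13 -0.03]
z0.0870 0.0868 [0. 4.] [ 0.2 -0.1 -4.3] [-0.01 -0.13  0.02]
z0.0840 0.0838 [0. 4.] [ 0.3  0.2 -4.9] [-0.01 -0.2   0.01]
z0.0810 0.0808 [0. 4.] [ 1.6 -0.1 -4.9] [ 0.02 -0.18 -0.01]
z0.0780 0.0777 [0.31935885 4.        ] [-0.3  0.7 -4.8] [ 0.01 -0.01  0.06]
z0.0750 0.0747 [0.31935885 4.        ] [ 0.7  0.2 -4.8] [ 0.07  0.03 -0.06]
z0.0720 0.0717 [0.31935885 4.        ] [-0.  -0.5 -4.3] [-0.05  0.01  0.02]
z0.0690 0.0706 [0.31935885 4.        ] [-5.5 -0.5  9.3] [ 0.18  0.65 -0.01]
z0.0660 0.0700 [-0.68064115  4.        ] [-10.6  -2.4  27.1] [0.2  1.43 0.03]
```

```bash
sed -i 's/^ST=.*/ST=np.array([.6709,-.0158]);SY=-.0805/' h.py; python3 - <<'E'
from h import *
bot.servo_line(s2w([0,-.17,.0705]),ori(SY),velocity=.05);st()
hand.move_gripper(.085);st("rel")
bot.servo_line(s2w([0,-.17,.26]),ori(SY),velocity=.2)
P=s2w([-.078,-.170,0])
k=lambda a,z:np.array([P[0]+.065*np.cos(SY-a),P[1]+.065*np.sin(SY-a),z])
q=ori(-.9)
hand.move_gripper(.06)
bot.reach(k(1.63,.25),q)
r=cam("scene");bot.servo_line(k(1.63,.12),velocity=.12);st("down")
hand.move_gripper(.0,strength=20);st("pinch")
for a in np.linspace(1.5,-.03,11): bot.servo_line(k(a,.12),velocity=.1)
st("shut");hand.move_gripper(.05);bot.servo_line(k(0,.26),velocity=.25)
bot.reach([.42,-.1,.40],ori(0.));st()
r2=cam("top");r=cam("scene")
a=r2["frame"][128:278,185:385];b=r["frame"][110:260,230:430]
cv2.imwrite("pics/b2.png",cv2.resize(np.hstack([a,b]),(800,300),interpolation=cv2.INTER_CUBIC)[:,:,::-1])
E
```

```text
t33.5 p [ 0.6575 -0.1853  0.0706] F [ 0.3 -0.8 -4.7] w0.0511 g64
rel t34.0 p [ 0.6573 -0.1852  0.0704] F [-0.   0.2  1. ] w0.0851 g0
down t37.4 p [ 0.571  -0.2436  0.1208] F [0.9 0.6 0.5] w0.0602 g0
pinch t37.9 p [ 0.5703 -0.2454  0.1208] F [-3.3 -9.6  3.5] w0.0168 g23
shut t40.6 p [ 0.6438 -0.1824  0.1203] F [-1.5 -2.5  5.9] w0.0172 g23
 t42.8 p [ 0.4204 -0.1001  0.399 ] F [ 0.1  0.1 -0.5] w0.0499 g0
```

View pics/b2.png

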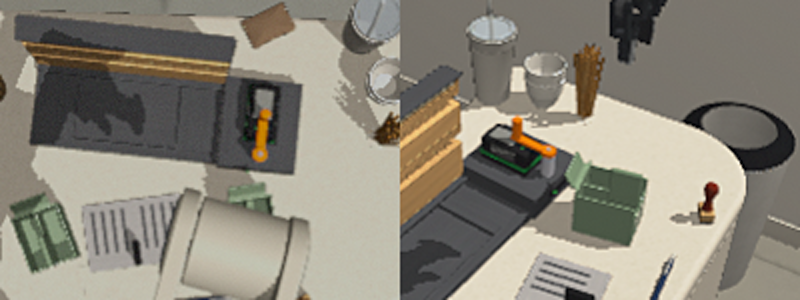

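The battery is seated with the lever over it; the plate and caddies look unmoved. Measuring the lever from the orange mask, then fetching the plate.

```bash
cat >> h.py <<'E'
def T(p,q):
    M=np.eye(4);M[:3,:3]=Ro.from_quat(q).as_matrix();M[:3,3]=p;return M
def Tobj(p,yaw,tilt=0):  # tilt>0: front (-x) raised
    M=np.eye(4);M[:3,:3]=(Ro.from_euler("z",yaw)*Ro.from_euler("y",tilt)).as_matrix();M[:3,3]=p;return M
def cur():
    o=get_obs();return T(o["position"],o["orientation"])
def goT(M,v=.1,line=True):
    q=Ro.from_matrix(M[:3,:3]).as_quat()
    (bot.servo_line(M[:3,3],q,velocity=v) if line else bot.reach(M[:3,3],q))
def FS():
    o=get_obs();return Ro.from_euler("z",SY).inv().apply(o["wrist_force"])
E
python3 - <<'E'
from h import *
r=cam("top");hsv=cv2.cvtColor(r["frame"],cv2.COLOR_RGB2HSV)
m=cv2.inRange(hsv,(8,200,150),(22,255,255));ys,xs=np.nonzero(m);k=(xs>300)&(xs<350)&(ys>150)&(ys<220)
pt=np.c_[xs,ys][k];print("orange",len(pt),pt[pt[:,1].argmin()],pt[pt[:,1].argmax()])
top=pt[pt[:,1]<pt[:,1].min()+5].mean(0);bo=pt[pt[:,1]>pt[:,1].max()-5].mean(0)
a=plane(r,[top],.131)[0];b=plane(r,[bo],.095)[0];print(a,b,"lever",SY-np.arctan2(*(a-b)[1::-1]))
# plate
yaw=.18;pc=np.array([.4065,.023])
Tp=Tobj([pc[0]+.036*np.cos(yaw),pc[1]+.036*np.sin(yaw),0],yaw)
q=ori(yaw,.15);up=np.array([0,0,1.])
hand.move_gripper(.05);bot.reach([*pc,.16],q);bot.servo_line([*pc,.036],velocity=.1);st("down")
hand.move_gripper(0,strength=90);st("grip")
G=np.linalg.inv(Tp)@cur();np.save("Gp.npy",G)
bot.servo_line([*pc,.13],velocity=.1);st("lift")
def edge(xe,ze,th):  # plate pose from lower rear edge in stand xz
    return Tobj(s2w([xe-.06*np.cos(th),.07,ze+.06*np.sin(th)]),SY,th)
goT(edge(.0,.10,.3)@G,line=False);st("over")
f=[cam(n)["frame"] for n in("top","scene")]
cv2.imwrite("pics/p.png",cv2.resize(np.hstack([f[0][128:278,185:345],f[1][120:270,160:320]]),(800,375),interpolation=cv2.INTER_CUBIC)[:,:,::-1])
E
```

```text
orange 109 [316 183] [314 208]
[ 0.64503308 -0.1861926   0.131     ] [ 0.57716813 -0.18077635  0.095     ] lever -0.0008594839747304156
down t45.6 p [0.4069 0.023  0.0364] F [-0.5  0.2  0.4] w0.0499 g0
grip t46.1 p [0.4067 0.023  0.0365] F [-2.2  0.1 11.2] w0.0104 g88
lift t47.2 p [0.406  0.023  0.1295] F [ 0.1 -0.6 -2.5] w0.0105 g88
over t48.0 p [0.5947 0.0603 0.1617] F [-1.1 -0.3 -1.5] w0.0104 g88
```

View pics/p.png

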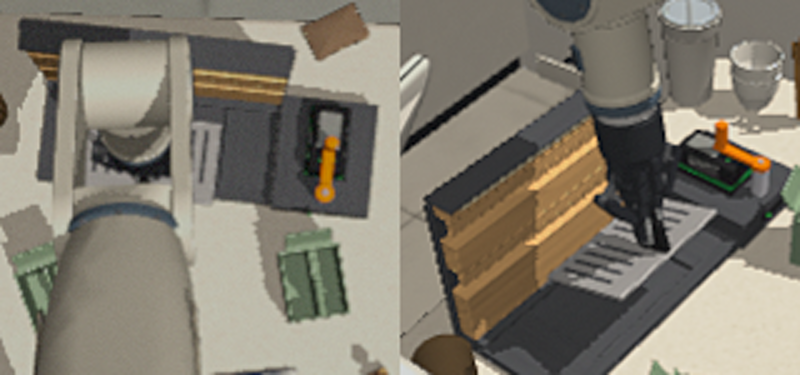

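The lever reads 0.00 rad. The plate is held, tilted front-up, in front of the panel at about (290,215) in the scene view. Inserting.

```bash
python3 - <<'E'
from h import *
G=np.load("Gp.npy")
def edge(xe,ze,th,y=.07): return Tobj(s2w([xe-.06*np.cos(th),y,ze+.06*np.sin(th)]),SY,th)
goT(edge(.022,.040,.3)@G,.1);print(FS().round(1))
ze=.04
while ze>.010:
    ze-=.003;goT(edge(.022,ze,.3)@G,.05)
    if FS()[2]>4: break
print("floor?",ze,FS().round(1))
if ze>.016: raise SystemExit
ze+=.0015;xe=.022
while xe<.056:
    xe+=.002;goT(edge(xe,ze,.3)@G,.04);f=FS()
    print("x%.3f"%xe,f.round(1))
    if abs(f[0])>8 : break
st()
E
```

```text
[ 0.1 -0.3 -2.3]
floor? 0.007000000000000002 [-1.1  0.1  4.9]
x0.024 [-0.6  0.3 -1.6]
x0.026 [ 0.8  0.2 -1.8]
x0.028 [-0.2 -0.1 -1.7]
x0.030 [ 0.7  0.5 -2. ]
x0.032 [ 0.4  0.  -3. ]
x0.034 [ 0.1  0.8 -2.5]
x0.036 [ 0.1  0.  -3.2]
x0.038 [ 0.7  0.8 -1.6]
x0.040 [-0.6  0.2 -2.6]
x0.042 [-0.  -0.7 -3. ]
x0.044 [-0.1 -0.7 -3. ]
x0.046 [-0.1 -0.7 -2.8]
x0.048 [ 0.  -1.  -3.3]
x0.050 [-6.1  0.4  1.8]
x0.052 [-12.    0.9   8.3]
 t55.4 p [0.6447 0.0566 0.072 ] F [-11.8   1.8   8.3] w0.0108 g89
```

```bash
python3 - <<'E'
from h import *
G=np.load("Gp.npy")
def edge(xe,ze,th,y=.07): return Tobj(s2w([xe-.06*np.cos(th),y,ze+.06*np.sin(th)]),SY,th)
ze=.0088;off=0.
goT(edge(.0478,ze,.3)@G,.04);print(FS().round(1))
for th in np.arange(.27,-.035,-.03):
    xe=.0478+(.3-th)/.3*.0008
    goT(edge(xe,ze-.0008*(.3-th)/.3,th,.07+off)@G,.03);f=FS();print("%.2f"%th,off,f.round(1))
    off+=np.clip(f[1] if abs(f[1])>1.5 else 0,-4,4)*.0002
    if f[2]>15: break
st()
E
```

```text
[-0.5  0.5 -2.2]
0.27 0.0 [ 0.1 -0.2 -1.7]
0.24 0.0 [ 0.8 -1.2 -2. ]
0.21 0.0 [ 0.8 -0.9 -2.6]
0.18 0.0 [ 0.6 -0.4 -2.9]
0.15 0.0 [ 0.2  0.8 -3.2]
0.12 0.0 [-0.5 -0.  -3.3]
0.09 0.0 [ 0.2 -0.5 -2.2]
0.06 0.0 [ 0.9 -0.3 -2.4]
0.03 0.0 [ 0.1  0.3 -3.3]
0.00 0.0 [ 0.  -0.1 -3.2]
-0.03 0.0 [-2.1 -1.8 13.6]
 t58.4 p [0.6313 0.0579 0.0442] F [-2.2 -1.7 13.6] w0.0102 g92
```

```bash
python3 - <<'E'
from h import *
hand.move_gripper(.04);M=cur();d=M[:3,2]
bot.servo_line(M[:3,3]-.12*d,velocity=.15);st()
bot.reach([.3,-.35,.42],ori(-.4))
f=[cam(n)["frame"] for n in("top","scene")]
cv2.imwrite("pics/p2.png",cv2.resize(np.hstack([f[0][128:278,185:345],f[1][160:310,200:360]]),(800,375),interpolation=cv2.INTER_CUBIC)[:,:,::-1])
E
```

```text
t59.7 p [0.6066 0.0595 0.1586] F [ 0.2 -0.6 -0.2] w0.0399 g0
```

View pics/p2.png

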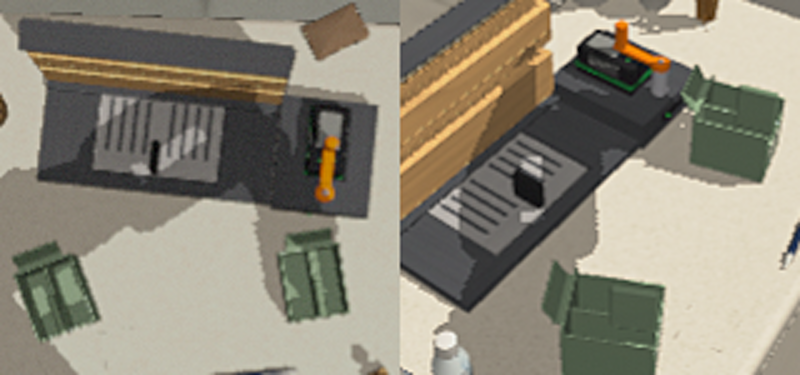

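The plate lies flat in its recess, with its pull at (157,155) in the left half. The right caddy's front edge sits about 7 px higher than before, so it was knocked; looking closer.

```bash
python3 - <<'E'
from h import *
f=[cam(n)["frame"] for n in("top","scene")]
crop(f[0],285,205,345,275,7,"pics/a.png");crop(f[1],310,175,370,245,7,"pics/b.png")
cv2.imwrite("pics/c1.png",np.hstack([cv2.imread("pics/a.png")[:490,:390],cv2.imread("pics/b.png")[:490,:410]]))
E
```

```text
(no output)
```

View pics/c1.png

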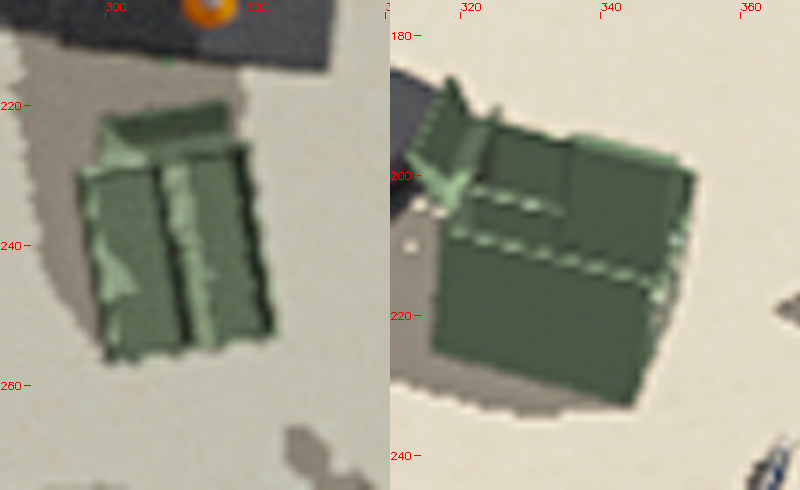

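```bash
python3 - <<'E'
from h import *
np.set_printoptions(precision=4,suppress=True)
rt=cam("top");rs=cam("scene")
tp=[(296.4,229),(320.3,226),(324,252.9),(300,256.4)]
M=[(.05,.042),(.05,-.042),(-.05,-.042),(-.05,.042)]
print("R top",*fit2(M,plane(rt,tp,.08)))
sp=[(318.9,207.6),(353.6,199.6),(347.9,215.7)];print("R scene",*fit2([M[0],M[2],M[3]],plane(rs,sp,.08)))
for i,j in((0,0),(2,1),(3,2)): print(tri(rt,tp[i],rs,sp[j]))
print("handle",plane(rs,[(335.7,194.3),(351.4,197.9)],.119), "expect model (4,-48,0)")
E
```

```text
R top [ 0.4574 -0.1718] 0.16020484579100167 [0.0029 0.0034 0.0036 0.0027]
R scene [ 0.4548 -0.17  ] 0.18590341288232842 [0.0048 0.0043 0.001 ]
(array([ 0.4956, -0.1243,  0.0777]), np.float64(0.003963724857792597))
(array([ 0.4177, -0.2208,  0.0764]), np.float64(0.0010117731576101351))
(array([ 0.4017, -0.1392,  0.0781]), np.float64(0.0048006643684029415))
handle [[ 0.4594 -0.1671  0.119 ]
 [ 0.4103 -0.1778  0.119 ]] expect model (4,-48,0)
```

```bash
cat > hang.py <<'E'
from h import *
B=np.array([.056,0,.084])
def pose(bx,bz,th,y):
    M=Tobj([0,0,0],SY,th);v=Ro.from_euler("y",th).apply(B)
    M[:3,3]=s2w([bx-v[0],y,bz-v[2]]);return M
def grasp(ox,oy,yaw,lean=.25,dx=-.022):
    p=np.array([ox+dx*np.cos(yaw),oy+dx*np.sin(yaw),.105])
    hand.move_gripper(.045);bot.reach(p+[0,0,.12],ori(yaw,lean));bot.servo_line(p,velocity=.12);st("down")
    hand.move_gripper(0,strength=70);st("grip")
    G=np.linalg.inv(Tobj([ox,oy,0],yaw))@cur();np.save("Gc.npy",G)
    return G,p
E
python3 - <<'E'
from hang import *
y=.01;yaw=.18;ox,oy=.4565,-.171
G0=np.linalg.inv(Tobj([0,0,0],0))@T([-.022,0,.105],ori(0,.25))
for a in((-.04,.24,.62),(.015,.181,.62),(.047,.181,.62),(.048,.18,.3),(.05,.178,0)):
    M=pose(a[0],a[1],a[2],y)@G0;print(a,np.round(kinematics.solve_ik(M[:3,3],Ro.from_matrix(M[:3,:3]).as_quat()),2))
G,p=grasp(ox,oy,yaw)
bot.servo_line(p+[0,0,.03],velocity=.1);st("lift")
bot.servo_line(p+[-.03,0,.17],velocity=.2)
goT(pose(-.04,.22,.3,y)@G,line=False);goT(pose(-.04,.22,.62,y)@G,.06);st("pre")
goT(pose(.0,.181,.62,y)@G,.08);print(FS().round(1))
f=[cam(n)["frame"] for n in("top","scene")]
cv2.imwrite("pics/c2.png",cv2.resize(np.hstack([f[0][128:278,185:345],f[1][100:250,180:340]]),(800,375),interpolation=cv2.INTER_CUBIC)[:,:,::-1])
E
```

```text
(-0.04, 0.24, 0.62) [-0.01  0.44  1.43  0.02  1.64  1.63]
(0.015, 0.181, 0.62) [-0.02  0.57  1.35  0.02  1.59  1.63]
(0.047, 0.181, 0.62) [-0.02  0.63  1.26  0.02  1.63  1.63]
(0.048, 0.18, 0.3) [-0.01  0.44  1.56  0.    1.19  1.64]
(0.05, 0.178, 0) [ 0.    0.32  1.82 -0.03  0.75  1.67]
down t64.6 p [ 0.4353 -0.1752  0.1055] F [ 0.4  0.4 -0.6] w0.0454 g0
grip t65.0 p [ 0.4352 -0.1751  0.1055] F [-2.   0.6  7.2] w0.0091 g68
lift t65.5 p [ 0.4349 -0.1749  0.1351] F [-0.1 -0.7 -2. ] w0.0092 g68
pre t67.8 p [5.808e-01 1.000e-04 2.823e-01] F [ 1.1 -0.  -2.5] w0.0088 g68
[-0.5 -1.  -1.6]
```

View pics/c2.png

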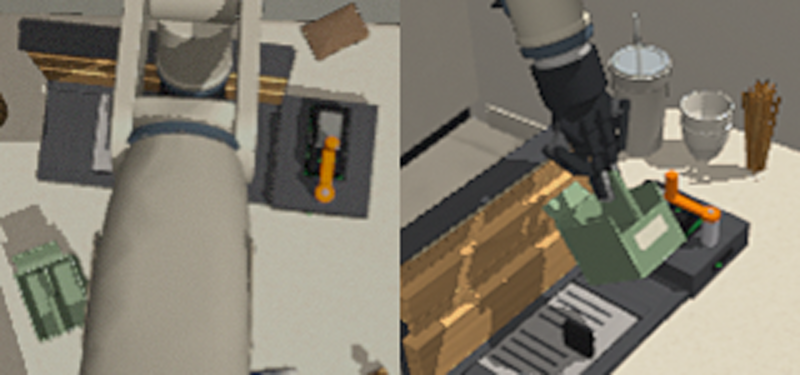

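The caddy is held front-up with the hook facing the top groove. Inserting with force checks.

```bash
cat >> hang.py <<'E'
def insert(G,y):
    bx,bz=.0,.181
    while bx<.0455:
        bx+=.003;goT(pose(bx,bz,.62,y)@G,.05);f=FS();print("in %.3f"%bx,f.round(1))
        if abs(f[0])>6 or abs(f[2]+2)>8: break
    return bx,bz
def turn(G,y,bx,bz,bx1=.050,bz1=.1785):
    for th in np.arange(.56,-.001,-.07):
        k=1-th/.62
        goT(pose(bx+(bx1-bx)*k,bz+(bz1-bz)*k,max(th,0),y)@G,.05);f=FS();print("th %.2f"%th,f.round(1))
        if np.linalg.norm(f)>25: return False
    return True
E
python3 - <<'E'
from hang import *
G=np.load("Gc.npy");print(insert(G,.01));st()
E
```

```text
in 0.003 [ 0.3  0.6 -2.1]
in 0.006 [-0.5 -0.1 -1.6]
in 0.009 [ 0.2  0.1 -1.3]
in 0.012 [ 0.1  0.3 -1.6]
in 0.015 [ 0.5 -0.1 -1.7]
in 0.018 [-0.3  0.3 -1. ]
in 0.021 [ 0.1 -0.2 -1.4]
in 0.024 [ 0.3  0.6 -1.6]
in 0.027 [-0.3 -0.7 -1.1]
in 0.030 [-0.6  0.3 -1.5]
in 0.033 [-0.3 -0.3 -2. ]
in 0.036 [ 0.5  0.8 -1.2]
in 0.039 [ 0.5  0.2 -1.5]
in 0.042 [ 0.2 -0.1 -1.9]
in 0.045 [-0.2 -0.1 -2.7]
in 0.048 [-3.9 -0.6  1.2]
(0.04800000000000001, 0.181)
 t72.8 p [ 0.6679 -0.0057  0.2439] F [-3.9 -0.3  1.2] w0.0087 g68
```

```bash
python3 - <<'E'
from hang import *
G=np.load("Gc.npy")
goT(pose(.045,.181,.62,.01)@G,.05);print(FS().round(1))
print(turn(G,.01,.045,.181,.047,.1795));st()
E
```

```text
[-0.4 -0.  -1.3]
th 0.56 [ 0.  -0.7 -1.4]
th 0.49 [ 1.3  0.8 -1.2]
th 0.42 [ 0.2  0.1 -2.1]
th 0.35 [ 0.2  0.3 -1.3]
th 0.28 [-0.3 -0.2 -2. ]
th 0.21 [-0.5  0.5 -1.6]
th 0.14 [-0.5 -0.1 -1.1]
th 0.07 [ 4.2 -0.2 -4.4]
th 0.00 [11.2  0.9 -8.1]
True
 t75.4 p [ 0.6434 -0.0037  0.202 ] F [11.2  0.  -8.1] w0.0087 g68
```

```bash
python3 - <<'E'
from hang import *
G=np.load("Gc.npy");y=.01
bx,bz=.047,.1795
for i in range(14):
    f=FS();print("%.4f %.4f"%(bx,bz),f.round(1))
    if f[0]>2: bx+=.001
    elif f[2]<4: bz-=.001
    else: break
    goT(pose(bx,bz,0,y)@G,.03)
st()
f=[cam(n)["frame"] for n in("top","scene")]
cv2.imwrite("pics/c3.png",cv2.resize(np.hstack([f[0][128:278,185:345],f[1][100:250,180:340]]),(800,375),interpolation=cv2.INTER_CUBIC)[:,:,::-1])
E
```

```text
0.0470 0.1795 [11.2  0.9 -8.1]
0.0480 0.1795 [ 6.1 -0.2 -3.6]
0.0490 0.1795 [ 2.7 -0.4 -2.2]
0.0500 0.1795 [-0.2  0.1 -2.1]
0.0500 0.1785 [-0.4 -0.5 -0.8]
0.0500 0.1775 [-4.7  0.1  5.9]
 t76.7 p [ 0.6438 -0.0038  0.1996] F [-4.7  0.5  5.9] w0.0089 g71
```

View pics/c3.png

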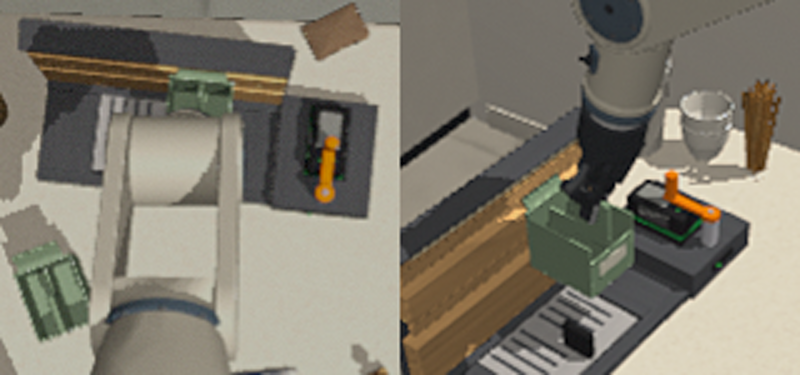

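Caddy hung against the panel. Releasing and checking it, and taking a closer look at the second caddy.

```bash
python3 - <<'E'
from h import *
hand.move_gripper(.035);M=cur();st("rel")
bot.servo_line(M[:3,3]-.13*M[:3,2],velocity=.12)
bot.reach([.3,-.35,.42],ori(-.4));bot.dwell(.2);st()
f=[cam(n)["frame"] for n in("top","scene")]
crop(f[0],185,145,265,270,4.7,"pics/a.png");crop(f[1],210,130,310,255,4.2,"pics/b.png")
crop(f[1],250,255,310,325,4.2,"pics/c.png")
a,b,c=[cv2.imread(f"pics/{k}.png") for k in "abc"]
W=np.zeros((595,800,3),np.uint8);W[:587,:376]=a[:587,:376];b=b[:525];W[:300,380:800]=b[:300,:420];W[300:594,380:632]=c[:294,:252]
cv2.imwrite("pics/d.png",W)
E
```

```text
rel t77.1 p [ 0.6442 -0.0038  0.199 ] F [0.4 0.3 1.2] w0.0348 g0
 t80.3 p [ 0.3005 -0.3496  0.4198] F [ 0.5 -0.1 -0.6] w0.0351 g0
```

View pics/d.png

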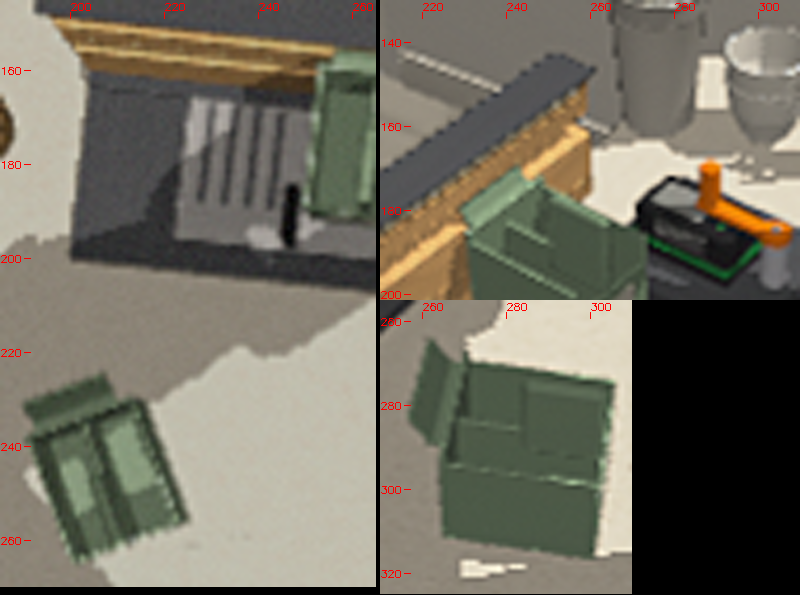

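Caddy R hangs square. Caddy L's rim corners in the top view: (191.8,238.6), (216.3,230.1), (224.8,256.1), (202,264.6). Grasp it.

```bash
python3 - <<'E'
from hang import *
np.set_printoptions(precision=4,suppress=True)
rt=cam("top");rs=cam("scene")
M=[(.05,.042),(.05,-.042),(-.05,-.042),(-.05,.042)]
tp=[(191.8,238.6),(216.3,230.1),(224.8,256.1),(202,264.6)];a=fit2(M,plane(rt,tp,.08));print("top",*a)
sp=[(265,293.6),(305.7,274),(302.9,299)];b=fit2([M[0],M[2],M[3]],plane(rs,sp,.08));print("scene",*b)
h=plane(rs,[(285,274),(304.3,277)],.119);print("handle",h)
for i,j in((0,0),(2,1),(3,2)): print(tri(rt,tp[i],rs,sp[j]))
o=(a[0]*2+b[0])/3;yaw=.37;print(o)
if np.linalg.norm(a[0]-b[0])<.008:
    G,p=grasp(o[0],o[1],yaw)
    bot.servo_line(p+[0,0,.03],velocity=.1);st("lift")
E
```

```text
top [0.4254 0.1751] 0.3823419758405197 [0.0033 0.0041 0.0029 0.0025]
scene [0.4255 0.1855] 0.4040295563822246 [0.0022 0.003  0.0009]
handle [[0.428  0.1864 0.119 ]
 [0.3811 0.168  0.119 ]]
(array([0.4553, 0.2369, 0.0729]), np.float64(0.003975428507899994))
(array([0.399 , 0.121 , 0.0683]), np.float64(0.00427807655194788))
(array([0.3658, 0.1974, 0.0705]), np.float64(0.000814292915757356))
[0.4255 0.1786]
```

```bash
sed -i 's/move_gripper(.045)/move_gripper(.055)/' hang.py; python3 - <<'E'
from hang import *
y=.135
G,p=grasp(.4258,.177,.378)
bot.servo_line(p+[0,0,.03],velocity=.1);st("lift")
bot.servo_line(p+[-.03,0,.17],velocity=.2)
goT(pose(-.04,.22,.3,y)@G,line=False);goT(pose(-.04,.22,.62,y)@G,.06);st("pre")
goT(pose(.0,.181,.62,y)@G,.08)
bx,bz=insert(G,y);st()
E
```

```text
down t84.0 p [0.4058 0.169  0.1055] F [-0.   0.1  0.8] w0.0551 g0
grip t84.5 p [0.4052 0.1688 0.105 ] F [-0.2 -0.9 -2. ] w0.0086 g70
lift t85.0 p [0.4054 0.1689 0.1351] F [-0.7  0.5 -1.8] w0.0092 g70
pre t87.2 p [0.5898 0.1265 0.2825] F [-0.4 -0.  -1.5] w0.0089 g70
in 0.003 [-0.2 -0.  -2. ]
in 0.006 [-0.4 -0.1 -1.7]
in 0.009 [ 0.1  0.4 -1. ]
in 0.012 [ 0.1 -0.1 -0.3]
in 0.015 [-1.  -0.1 -0.7]
in 0.018 [-0.1 -0.1 -2. ]
in 0.021 [-0.4  0.3 -2.2]
in 0.024 [ 0.4 -0.3 -0.9]
in 0.027 [-0.3 -0.7 -1.2]
in 0.030 [ 0.2  0.3 -1.2]
in 0.033 [-0.1  0.5 -2. ]
in 0.036 [ 1.2  0.4 -1.3]
in 0.039 [-0.3 -0.  -2. ]
in 0.042 [-0.1  1.1 -1. ]
in 0.045 [-6.2 -0.4  2.3]
 t91.8 p [0.6737 0.1194 0.2438] F [-6.2  0.1  2.3] w0.0093 g70
```

```bash
python3 - <<'E'
from hang import *
G=np.load("Gc.npy");y=.135
goT(pose(.0425,.181,.62,y)@G,.05);print(FS().round(1))
bx,bz=.0475,.1795
if turn(G,y,.0425,.181,bx,bz):
    for i in range(14):
        f=FS();print("%.4f %.4f"%(bx,bz),f.round(1))
        if f[0]>2: bx+=.001
        elif f[2]<4: bz-=.001
        else: break
        goT(pose(bx,bz,0,y)@G,.03)
st()
E
```

```text
[-0.5  0.  -1.5]
th 0.56 [ 0.1  0.3 -1.8]
th 0.49 [ 0.4 -0.  -1.4]
th 0.42 [ 0.7 -0.5 -1.2]
th 0.35 [ 0.3 -0.1 -0.8]
th 0.28 [ 0.1  0.1 -2.1]
th 0.21 [-0.4 -1.  -1.5]
th 0.14 [ 0.3  0.2 -1.5]
th 0.07 [ 0.3 -0.1 -1.5]
th 0.00 [-0.6  0.4 -1.5]
0.0475 0.1795 [-0.6  0.4 -1.5]
0.0475 0.1785 [-0.   0.9 -2. ]
0.0475 0.1775 [-0.1 -0.6 -0.6]
0.0475 0.1765 [-4.1 -0.4  5.4]
 t95.2 p [0.6513 0.1213 0.1983] F [-4.1 -0.1  5.4] w0.0092 g71
```

```bash
python3 - <<'E'
from h import *
hand.move_gripper(.035);M=cur();st("rel")
bot.servo_line(M[:3,3]-.13*M[:3,2],velocity=.12)
bot.reach([.3,-.35,.42],ori(-.4));bot.dwell(.3);st()
f=[cam(n)["frame"] for n in("top","scene")]
a=cv2.resize(f[0][135:260,185:345],(480,375),interpolation=2);b=cv2.resize(f[1][130:280,160:320],(320,300),interpolation=2)
b=cv2.resize(f[1][130:285,160:325],None,fx=2.4,fy=2.4,interpolation=2)
a=cv2.resize(f[0][135:255,185:345],None,fx=2.5,fy=2.5,interpolation=2)
W=np.zeros((380,800,3),np.uint8);W[:300,:400]=a;W[:372,400:796]=b
cv2.imwrite("pics/e.png",W[:,:,::-1])
E
```

```text
rel t95.5 p [0.6511 0.1212 0.1974] F [-0.2 -0.2 -0. ] w0.0352 g0
 t99.2 p [ 0.3003 -0.3498  0.4199] F [-0.5  0.8 -0.7] w0.0348 g0
```

View pics/e.png

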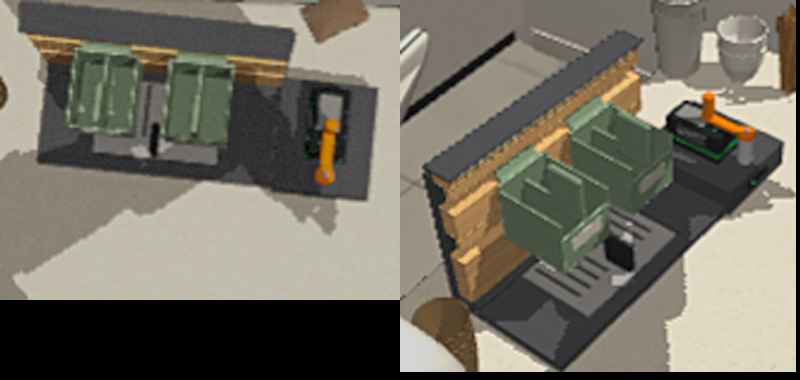

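Both caddies hang square in the top groove, the plate lies flat, and the lever is shut over the battery. Handing in.

```bash
python3 -c "
from workcell import *
print(hand_in())"
```

```text
the job is handed in; nothing more can be done
None
```

I handed the job in at about 99 s with no verdict shown: the battery is seated with the lever shut, the plate is flat in its recess, both caddies present hang square in the top groove, and the stirrers, sleeves and gel bottle were left alone.

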